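# Weigh an instrument basket on the hanging spring balance

## Robot

A 6-joint arm with a two-finger parallel gripper is mounted at the origin on the work surface. World frame = base frame: x ahead of the robot, y to its left, z up, the work surface at z = 0. Lengths are in mm, angles in rad, forces in N, time in s.
With the tool pointing down it reaches from about 325 to 1000 mm from the base axis. Payload 5.1 kg.
Tool frame: the origin (TCP) lies on the mounting face of the last link; the fingertips stand 173 mm ahead of it and the grasp point (between the pads) lies 155 mm ahead of it (pinch_z is the distance from the TCP to the grasp point, in mm); x points along the fingers, y is the direction in which the jaws open and shut, and the axes are right-handed (so a half turn about x gives the same grasp; the last joint's range is limited). The gripper opens to 85 mm and grips with 20 to 120 N. Pads are 22 mm wide; open, the fingers measure 114 mm over their backs; the gripper's body (76 mm by 85 mm) begins 54 mm behind the grasp point. The pads swing forward as they close: fully open they stand 13 mm farther back than shut.
Start: joints at [1.08, 0.124, 1.65, -0, 1.367, -0.083], TCP at [257.803, 596.677, 404.722] pointing down, gripper open.
Joint ranges: [-2.61, 2.61], [-1.02, 2.33], [0.03, 2.71], [-1.35, 4.49], [0.32, 2.68], [-2.91, 2.91]. Speed limits (rad/s): [2.57, 2.57, 3.14, 3.14, 3.14, 3.14].

## Interface

Orientations are given as a unit quaternion [x, y, z, w].
In Python, from station import observe, grab_frame, hand_in, boxes_of, pinch_z gives the robot as it stands.
- The arm moves only by the tool drive_tool, never from a script. Its argument "increments" is a list that holds one entry, the list of rows, each a list of 7 numbers: the shift along the tool's x, y, z in mm, then the turn, a rotation vector about the tool's x, y, z in rad, then the opening, from -1 (shut) to 1 (fully open). A call has 1 to 20 rows; each row is the pose to reach, as a shift and turn from the pose commanded when the call began, along the tool's axes at that moment; what a row does not reach only later rows make up. A row lasts 1/12 s, in which the tool goes at most 41.7 mm and 7.16 degrees, less where a joint would pass 70% of its speed; a pose out of reach is approached as far as the arm can. A call with a gripper value outside its range is refused whole. The fingers move at their own pace and stop on an object; "force" is the grip in N (left out, the last holds). Time passes only in rows, so rows that repeat a pose let the fingers close. It gives the time, the measured TCP pose, the force and the opening at its end, in the units of the state.
- observe(): the state, without advancing time (a new reading comes with each control period).
- grab_frame(name): name is "side" or "top"; returns a dict with "img" (384x512x3 uint8, red, green, blue), "intrinsics" (3x3 intrinsics, pixels), "k1" (the pictures are not rectified: a ray, as slopes to the right and down, at radius r is drawn at 1 + k1 r^2 times it, then the intrinsics apply), "world_to_cam" (4x4, takes a point from world to camera coordinates). Camera axes: x right, y up, looking along -z (the intrinsics and any distortion apply to the point x, -y, -z); pixel columns grow to the right and rows downward; lengths in mm; the calibration is good to about 2 mm. A picture is of the moment at which its call begins. There is no depth.
- hand_in(): hands the job in, once; it reports no verdict.
Trained networks look in a picture, given as the dict that the camera call returned (one of the last four; its "shot" number tells which), for a name from the list of things; names that differ only in an ending like _2 or _b are one class to them, and where a whole thing is asked for, a point or a joint stands for the part that bears it (a point fixed in the world has none). Each returns a list of dicts, best first, with "score" (0 to 1); they miss things now and then, are a little off and sometimes report something else, mostly with a low value. They report only what shows in the picture. A call takes as long as a camera call.
- boxes_of(picture, query): "bbox" ([left, top, width, height] in pixels, round what is visible of it).
The state is a dict: "t": time; "q": joint angles; "qd": joint speeds; "joint_efforts": joint torques, N m; "position": TCP position; "tool_rot": TCP orientation; "wrist_force": force on the tool from outside, world axes, zero at the start; "torque": the same for the moment, N m; "gripper_width": opening from 0.0 (shut) to 1.0 (fully open).
Only numpy, scipy, OpenCV 4.12 (cv2) and the standard library are available. Lean on these libraries where they do the work, as an engineer would, in place of code of your own. Each camera call takes 0.05 s, during which the arm holds its last target. There are 200 camera calls.

## Task

Weigh the wire instrument basket: lift it level by one of its blue grips, hang the raised middle of its bail in the hook of the spring balance, and let its weight down onto the spring slowly while you still hold it, so that the pointer creeps to its reading with no drop, jump or bounce when you let go. Leave the basket hanging still and level from the hook, clear of everything else. Do not knock the balance, pull its pointer past the last graduation, or disturb the dish, the jar and the forceps.

Things in the scene. Friction and masses are not known exactly. Their poses are not given: they have to be found in the camera images.
- scale: Spring balance: vertical pale clear tube, 32 mm across its blue end caps, 345 to 529 mm above the bench, clamped on a fixed laboratory stand. Origin on the bench straight below the hook, z up. Grey base 250 x 130 x 10 mm, from 80 mm to -x to 170 mm to +x of the origin; 13 mm upright rod 140 mm to +x, clamp arm 500 mm up. The -x side, the hook's open side, faces roughly to the robot.
- hook_seat (a point): Where the centre of the bail's wire lies when seated in the steel J-hook under the tube; 250 mm above the bench when empty, goes down with the hook. Axes as the scale's. Hook: 6 mm wire bent in the x-z plane, inside radius 11 mm; on the +x side it rises to 40 mm above the seat, then bends back over it into an 8 mm vertical rod into the tube (underside 95 mm above the empty seat).
- hook_tip (a point): End of the hook's free, upturned tip, 20 mm to -x of the seat and 25 mm above it. The bail's wire goes in over this tip from the -x side, then +x and down: between tip and shank there is about 20 mm of room for the 6 mm wire, midway 32 mm above the seat and 8 mm to -x of it.
- pointer (a joint): How far the hook, with the red pointer collar round the tube, has been drawn down, in m: 0 when empty, 0.0981 at the last of the black graduation rings (1 kg), stop at 0.105. Spring of 100 N/m (98.1 mm per kg), lightly damped: a load let go away from its balance point bounces.
- basket: Stainless wire basket with instruments clipped in, 110 (x) x 190 (y) x 45 mm high, 0.20 to 0.86 kg in all (cannot be seen); centre of mass low, close to its middle axis. Origin at the centre of its underside, z up. A fixed bail of 6 mm wire stands over it in its y-z plane: level bar along y, centre 110 mm up, uprights at y = +-93 mm; within y = +-14 mm it is bent up 12 mm into a notch.
- bail_peak (a point): Middle of the bail's raised notch for the hook (flat top 10 mm long): wire centre, 122 mm above the underside of the basket. Axes as the basket's.
- grip_left (a point): Centre of the blue silicone grip on the +y part of the bail: a round sleeve of 14 mm diameter lying along the basket's y, 48 mm long, 53 mm from the middle, 110 mm above the underside. Free space of 58 mm below it down to the basket's rim.
- grip_right (a point): The same on the -y part of the bail.
- kidney_dish: Green kidney dish, 174 x 78 x 41 mm, long axis x, loose bystander. Origin at the middle of its underside.
- jar: Amber specimen jar with white cap, 56 mm across, 72 mm high, loose bystander. Origin at the centre of its underside.
- forceps: Steel forceps lying flat, 130 x 22 x 8 mm along its x, loose bystander. Origin under its middle.

How it is judged (in metres and radians):
On the way, in this order (a step that is already met when the one before it is completed fails the run):
1. the basket is held in the fingers, its underside more than 50 mm above the bench (height (world z) of basket above 0.05 m and contact force between the fingers and basket above 1 N), for 0.2 s.
2. the bail's notch lies in the hook (within 10 mm of the seat) and draws the pointer down by more than 10 mm while the fingers still hold the basket (distance between bail_peak and hook_seat below 0.01 m and value of joint pointer above 0.01 m and contact force between the fingers and basket above 0.5 N), for 0.1 s.
At the end, for the whole second after the job is handed in: The basket hangs free from the hook alone with the notch of its bail within 8 mm of the seat, more than 20 mm above the bench, tilted less than 0.15 rad and nearly still (below 0.05 m/s); the pointer is drawn down and settled (below 0.02 m/s) (distance between bail_peak and hook_seat below 0.008 m and value of joint pointer above 0.012 m and velocity of joint pointer between -0.02 and 0.02 m/s and angle between basket's own z axis and vertical below 0.15 rad and linear speed of basket below 0.05 m/s and height (world z) of basket above 0.02 m and contact force between each of the arm, the fingers and basket below 0.1 N); the robot touches nothing.
It fails at once if the pointer jumps, drops or bounces: it moves faster than 0.07 m/s, up or down (velocity of joint pointer above 0.07 m/s or velocity of joint pointer below -0.07 m/s).
It fails at once if the pointer is pulled past its last graduation (0.098 m) (value of joint pointer above 0.098 m).
It fails at once if the balance is knocked: basket and balance press on one another with more than 15 N, or the robot on the balance with more than 8 N (contact force between basket and scale above 15 N or contact force between any of the fingers, the arm and scale above 8 N).
It fails at once if the basket is tipped by more than 0.5 rad (angle between basket's own z axis and vertical above 0.5 rad).
It fails at once if dish, jar or forceps is moved by more than 20 mm (distance of any of kidney_dish, jar, forceps from where it was at the start of the episode above 0.02 m).
It also fails if it takes over 72 s, if anything falls off the work surface, if the arm or the gripper's body presses on something with over 40 N, if the wrist force passes 120 N, or if a joint passes its speed limit or range.

## Working session

There is one attempt and no reset: what is moved stays moved. The work goes in short steps, Python scripts to look and compute and a tool call to move; the robot and the scene stay as the last step left them, time stands still between calls to the robot, and variables do not carry over. Pictures are saved under pics/ and viewed, about 8 in all and at most 12, crops included, and the job is handed in when it is done.

Besides the shell and the picture viewer there is one more tool, called after "Emit:" as a command line: name --argument value ..., lists and objects as JSON in quotes. drive_tool: Moves the arm, as the interface text tells. Its arguments: {"type":"object","properties":{"increments":{"type":"array","items":{"type":"array","items":{"type":"array","items":{"type":"number"}}}},"force":{"type":"number"}},"required":["increments"]}

```bash
mkdir -p pics; ls; cat > h.py <<'E'
import numpy as np,cv2
from station import *
def ray(f,u,v):
    K=np.array(f["intrinsics"]);k=f["k1"]
    d=np.array([(u-K[0,2])/K[0,0],(v-K[1,2])/K[1,1]]);s=d.copy()
    for _ in range(20): s=d/(1+k*(s@s))
    M=np.array(f["world_to_cam"]);R=M[:3,:3];c=-R.T@M[:3,3]
    r=R.T@np.array([s[0],-s[1],-1]);return c,r/np.linalg.norm(r)
def proj(f,p):
    K=np.array(f["intrinsics"]);M=np.array(f["world_to_cam"])
    q=M[:3,:3]@np.array(p,float)+M[:3,3];s=np.array([q[0],-q[1]])/-q[2]
    s=s*(1+f["k1"]*(s@s));return np.array([K[0,0]*s[0]+K[0,2],K[1,1]*s[1]+K[1,2]])
def onz(f,u,v,z):
    c,r=ray(f,u,v);return c+r*(z-c[2])/r[2]
def tri(f,a,g,b):
    c1,r1=ray(f,*a);c2,r2=ray(g,*b)
    t=np.linalg.lstsq(np.c_[r1,-r2],c2-c1,rcond=None)[0]
    p,q=c1+t[0]*r1,c2+t[1]*r2;return (p+q)/2,np.linalg.norm(p-q)
def save(f,n,s=1.5,crop=None):
    im=f["img"][:,:,::-1]
    if crop: x,y,w,h=crop;im=im[y:y+h,x:x+w]
    cv2.imwrite("pics/"+n,cv2.resize(im,None,fx=s,fy=s,interpolation=cv2.INTER_CUBIC))
E
python3 - <<'E'
from h import *
import pickle
np.set_printoptions(precision=1,suppress=True)
F={n:grab_frame(n) for n in("side","top")}
pickle.dump(F,open("f0.pkl","wb"))
for n,f in F.items():
    save(f,n+"0.png"); print(n,ray(f,256,192),f["intrinsics"],f["k1"])
    for q in["scale","hook_seat","hook_tip","pointer","basket","bail_peak","grip_left","grip_right","kidney_dish","jar","forceps"]:
        try: print(q,[(np.round(b["bbox"],1).tolist(),round(b["score"],2)) for b in boxes_of(f,q)[:3]])
        except Exception as e: print(q,e)
print(observe(),pinch_z)
E
```

```text
pics
side (array([268.1, 496.3, 750. ]), array([ 0.4, -0.6, -0.7])) [[421.5   0.  252.6]
 [  0.  421.5 185.1]
 [  0.    0.    1. ]] -0.047570303779988075
scale [([37.7, 0.5, 210.5, 363.8], 0.87)]
hook_seat [([136.6, 108.3, 50.5, 132.4], 0.96)]
hook_tip [([137.0, 107.6, 52.8, 136.9], 0.81)]
pointer [([137.5, 109.2, 51.1, 131.0], 0.8)]
basket [([258.8, 135.3, 84.0, 77.8], 0.93)]
bail_peak [([261.1, 137.8, 85.0, 73.4], 0.6)]
grip_left [([261.6, 130.7, 84.8, 82.8], 0.64)]
grip_right [([263.7, 136.7, 81.5, 76.8], 0.56), ([308.0, 251.9, 81.9, 61.4], 0.5)]
kidney_dish [([235.1, 233.9, 50.7, 26.8], 0.75), ([307.6, 251.2, 82.6, 59.4], 0.67), ([138.6, 108.4, 54.3, 136.0], 0.32)]
jar [([177.1, 184.5, 21.2, 36.6], 0.56)]
forceps [([236.7, 231.9, 45.3, 32.0], 0.92)]
top (array([544.3,  -2. , 961.9]), array([ 0.,  0., -1.])) [[391.9   0.  252. ]
 [  0.  391.9 191.7]
 [  0.    0.    1. ]] -0.04456957630086406
scale [([49.4, 28.0, 149.7, 200.8], 0.76)]
hook_seat [([94.5, 167.1, 49.8, 33.6], 0.73)]
hook_tip [([91.3, 170.2, 51.1, 31.4], 0.72)]
pointer [([90.8, 163.9, 55.0, 37.8], 0.75)]
basket [([309.0, 153.4, 90.1, 75.6], 0.73)]
bail_peak [([309.4, 156.6, 93.2, 71.6], 0.63)]
grip_left [([309.9, 155.9, 92.7, 69.5], 0.91)]
grip_right [([312.2, 153.9, 88.9, 71.7], 0.73)]
kidney_dish [([250.1, 248.6, 31.8, 70.8], 0.82)]
jar [([246.4, 98.4, 21.4, 31.4], 0.76), ([92.5, 167.8, 50.9, 30.8], 0.32)]
forceps [([253.6, 175.4, 6.3, 48.1], 0.75)]
{'t': 1.2, 'q': array([ 1.1,  0.1,  1.7, -0. ,  1.4, -0.1]), 'qd': array([ 0.,  0.,  0.,  0., -0., -0.]), 'joint_efforts': array([ -0. , -42.4, -36.6,  -0. ,   0. ,  -0. ]), 'position': array([257.8, 596.7, 404.8]), 'tool_rot': array([ 0.1,  0.7, -0.1,  0.7]), 'wrist_force': array([-0.7, -0.3,  0. ]), 'torque': array([-0.,  0.,  0.]), 'gripper_width': 0.9988696388464235} 154.70000000000002
```

View pics/side0.png

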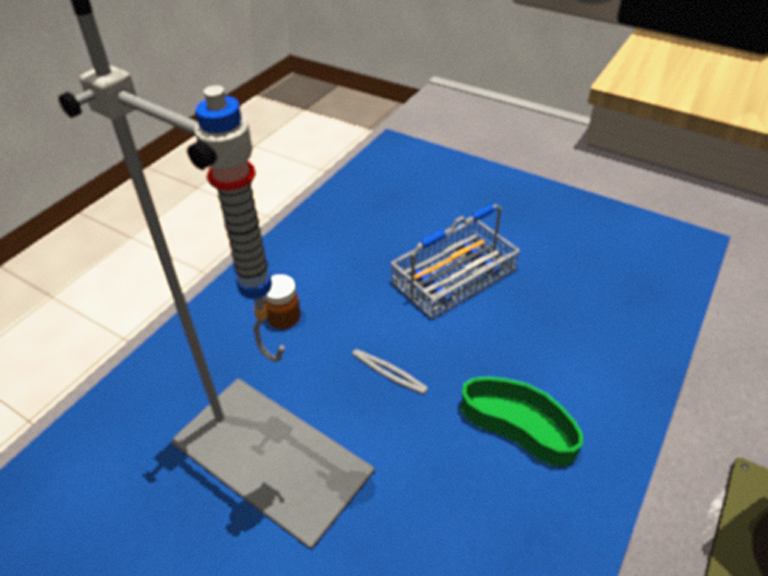

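View pics/top0.png

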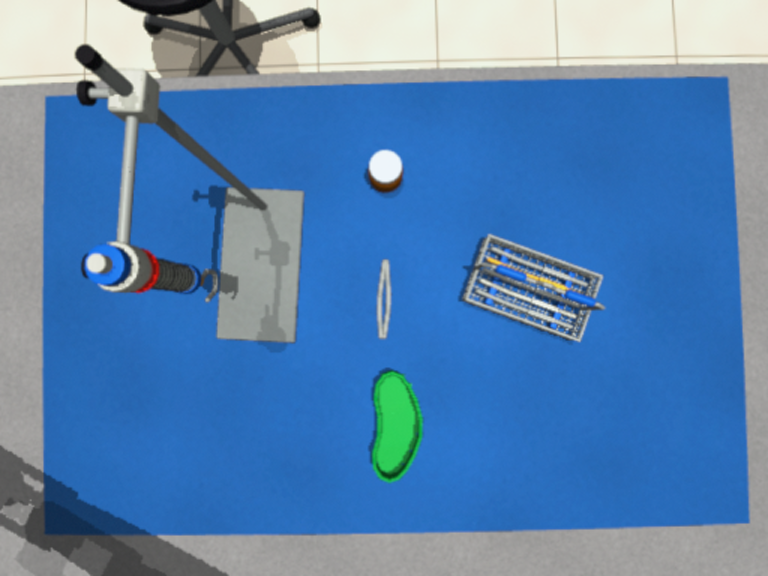

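```bash
cat > fit.py <<'E'
from h import *
import pickle
from scipy.optimize import least_squares
np.set_printoptions(precision=2,suppress=True)
F=pickle.load(open("f0.pkl","rb"))
def fit(obs,x0):
    def res(x):
        c,s=np.cos(x[2]),np.sin(x[2]);o=[]
        for n,p,uv in obs:
            w=[x[0]+c*p[0]-s*p[1],x[1]+s*p[0]+c*p[1],p[2]]
            o.append(proj(F[n],w)-np.array(uv)/1.5)
        return np.ravel(o)
    r=min((least_squares(res,[x0[0],x0[1],a]) for a in np.arange(0,6.3,.7)),key=lambda r:r.cost)
    print(r.x,"\n",r.fun.reshape(-1,2).tolist());return r.x
E
cat > a.py <<'E'
from fit import *
B=[(170,65,10),(170,-65,10),(-80,-65,10),(-80,65,10)]
# base corners: top image up=+x
obs=[]
for p,t,s in zip(B,[(222,188),(302,191),(295,342),(218,338)],[(174,440),(238,380),(374,468),(313,545)]):
    obs+=[("top",p,t),("side",p,s)]
S=fit(obs,(500,300))
for n in F: print(n,"tip,seat proj",[proj(F[n],[S[0]+np.cos(S[2])*d,S[1]+np.sin(S[2])*d,z])*1.5 for d,z in((-20,275),(0,250))])
print(tri(F["top"],np.array([207,299])/1.5,F["side"],np.array([281,350])/1.5))
b=[("top",(0,53,110),(510,271)),("top",(0,-53,110),(583,300)),("side",(0,53,110),(435,239)),("side",(0,-53,110),(487,214)),("side",(0,0,122),(461,220)),
("top",(55,95,45),(489,235)),("top",(-55,95,45),(466,301)),("top",(55,-95,45),(603,274)),("top",(-55,-95,45),(581,341))]
fit(b,(500,-190))
for n in F:
  print(n,[(onz(F[n],u/1.5,v/1.5,z)) for u,v,z in ([(385,190,0),(395,425,20),(383,300,5)] if n=="top" else [])])
E
python3 a.py
```

```text
[583.83 210.57  -0.06] 
 [[1.540234899472182, 0.536762593088369], [-3.3323162516752234, 0.08236814159340611], [0.44289045661648174, 0.3189657003889721], [-0.8506543228196222, -2.3868495377772376], [0.24857339123227007, 1.5134901818172182], [1.3883637597018321, -1.8429749228789092], [-1.2783015960223736, 1.8409495365331452], [-0.648342948215884, 1.1114844025262869]]
side tip,seat proj [array([282.25, 344.98]), array([270.57, 352.16])]
top tip,seat proj [array([207.31, 302.1 ]), array([214.47, 286.21])]
(array([566.73, 213.72, 267.66]), np.float64(2.546485002391528))
[ 579.27 -230.35   -0.37] 
 [[1.0138242584163208, 2.430006048022591], [-1.6238573149601052, -0.5006497540605608], [-0.8737028024830238, -1.1441943902618448], [-2.6847706681529075, -1.9558571824865396], [-1.0355019643592414, -1.358175687654665], [0.009785140494727784, 0.3002128691329915], [-0.1474181991000023, 0.4115307689086478], [0.4795466259713521, 1.4936612407524024], [0.036261101392767614, 1.1800573586696999]]
side []
top [array([750.26,  -0.15,   0.  ]), array([368.89,  -7.45,  20.  ]), array([568.48,   7.26,   5.  ])]
```

```bash
cat > mv.py <<'E'
from h import *
from scipy.spatial.transform import Rotation as R
np.set_printoptions(precision=3,suppress=True)
def goal(grasp,yaw,tilt,sgn):
    """tool pose with grasp point at `grasp`, body leaning to the bail's -y by tilt; bail along y at yaw"""
    by=np.array([-np.sin(yaw),np.cos(yaw),0]);bx=np.array([np.cos(yaw),np.sin(yaw),0])
    x=by*np.sin(tilt)-np.array([0,0,np.cos(tilt)]);y=sgn*bx
    M=R.from_matrix(np.c_[x,y,np.cross(x,y)]);return np.array(grasp)-pinch_z*x,M
def inc(grasp,yaw,tilt,sgn=None):
    o=observe();R0=R.from_quat(o["tool_rot"]);best=None
    for s in([1,-1] if sgn is None else [sgn]):
        p,M=goal(grasp,yaw,tilt,s)
        d=R0.inv().apply(p-o["position"]);w=(R0.inv()*M).as_rotvec()
        if best is None or np.linalg.norm(w)<np.linalg.norm(best[1]): best=(d,w,s,p)
    print("shift",best[0],"turn",best[1],"sgn",best[2],"tcp",best[3]);return best
def where():
    o=observe();Rt=R.from_quat(o["tool_rot"]);print("t",o["t"],"q",o["q"],"grasp",o["position"]+pinch_z*Rt.as_matrix()[:,0],"tool axes\n",Rt.as_matrix(),"F",o["wrist_force"],"T",o["torque"],"w",o["gripper_width"])
E
python3 - <<'E'
from mv import *
where()
yaw=-.37;c=np.array([579.3,-230.4,0]);by=np.array([-np.sin(yaw),np.cos(yaw),0])
g=c-53*by+[0,0,110];print(g)
_,M=goal(g,yaw,.44,1);x=M.as_matrix()[:,0]
for s in(1,-1): inc(g-130*x+[0,0,40],yaw,.44,s)
E
```

```text
t 1.2 q [ 1.08   0.124  1.65  -0.     1.368 -0.083] grasp [257.808 596.681 250.054] tool axes
 [[ 0.     0.397  0.918]
 [ 0.     0.918 -0.397]
 [-1.     0.     0.   ]] F [-0.659 -0.28   0.037] T [-0.022  0.025  0.   ] w 0.9988696388464235
[ 560.134 -279.813  110.   ]
shift [  -2.837 -805.923  629.69 ] turn [1.506 0.35  0.337] sgn 1 tcp [ 516.283 -392.872  407.583]
shift [  -2.837 -805.923  629.69 ] turn [-1.58  -0.34   0.353] sgn -1 tcp [ 516.283 -392.872  407.583]
```

Emit:
drive_tool --increments '[[[-3,-806,630,1.506,0.35,0.337,1],[-3,-806,630,1.506,0.35,0.337,1],[-3,-806,630,1.506,0.35,0.337,1],[-3,-806,630,1.506,0.35,0.337,1],[-3,-806,630,1.506,0.35,0.337,1],[-3,-806,630,1.506,0.35,0.337,1],[-3,-806,630,1.506,0.35,0.337,1],[-3,-806,630,1.506,0.35,0.337,1],[-3,-806,630,1.506,0.35,0.337,1],[-3,-806,630,1.506,0.35,0.337,1],[-3,-806,630,1.506,0.35,0.337,1],[-3,-806,630,1.506,0.35,0.337,1],[-3,-806,630,1.506,0.35,0.337,1],[-3,-806,630,1.506,0.35,0.337,1],[-3,-806,630,1.506,0.35,0.337,1],[-3,-806,630,1.506,0.35,0.337,1],[-3,-806,630,1.506,0.35,0.337,1],[-3,-806,630,1.506,0.35,0.337,1],[-3,-806,630,1.506,0.35,0.337,1],[-3,-806,630,1.506,0.35,0.337,1]]]'

```text
t: 2.87
position: [468.5, -211.9, 407.4]
tool_rot: [0.697, 0.477, -0.442, 0.303]
wrist_force: [1.1, 0.4, -0.4]
gripper_width: 1.002
```

```bash
python3 - <<'E'
from mv import *
where()
yaw=-.37;c=np.array([579.3,-230.4,0]);by=np.array([-np.sin(yaw),np.cos(yaw),0])
g=c-53*by+[0,0,110]
_,M=goal(g,yaw,.44,1);x=M.as_matrix()[:,0]
inc(g-60*x,yaw,.44,1)
E
```

```text
t 2.8667 q [-0.612 -0.167  1.948  0.429  1.481 -0.307] grasp [ 492.467 -150.514  267.443] tool axes
 [[ 0.155  0.932 -0.328]
 [ 0.397 -0.362 -0.843]
 [-0.905  0.001 -0.426]] F [ 1.063  0.43  -0.387] T [-0.152  0.114 -0.018] w 1.0019034522176764
shift [ 41.6   110.019 153.921] turn [-0.    -0.    -0.001] sgn 1 tcp [ 527.065 -365.074  304.25 ]
```

Emit:
drive_tool --increments '[[[20,110,154,0,0,0,1],[20,110,154,0,0,0,1],[20,110,154,0,0,0,1],[20,110,154,0,0,0,1],[41.6,110,154,0,0,0,1],[41.6,110,154,0,0,0,1],[41.6,110,154,0,0,0,1],[41.6,110,154,0,0,0,1]]]'

```text
t: 3.53
position: [527.2, -362.3, 304.7]
tool_rot: [0.697, 0.477, -0.442, 0.303]
wrist_force: [-0.6, 0.7, -0.7]
gripper_width: 1.0
```

```bash
python3 - <<'E'
from mv import *
where()
yaw=-.37;c=np.array([579.3,-230.4,0]);by=np.array([-np.sin(yaw),np.cos(yaw),0])
g=c-53*by+[0,0,110]
inc(g,yaw,.44,1)
f=grab_frame("top");h=grab_frame("side")
a=cv2.resize(f["img"][130:250,290:430],None,fx=2.8,fy=2.8)[:336];b=cv2.resize(h["img"][90:210,240:380],None,fx=2.8,fy=2.8)
for n,im,fr,u0,v0 in(("t",a,f,290,130),("s",b,h,240,90)):
    for p in(g,c+[0,0,122],c+53*by+[0,0,110]):
        u=(proj(fr,p)-[u0,v0])*2.8;cv2.circle(im,tuple(int(k) for k in u),3,(255,0,0),1)
cv2.imwrite("pics/g1.png",np.hstack([a,b])[:,:,::-1])
E
```

```text
t 3.5333 q [-0.75   0.214  1.74   0.415  1.379 -0.5  ] grasp [ 551.044 -300.782  164.776] tool axes
 [[ 0.154  0.933 -0.327]
 [ 0.398 -0.361 -0.843]
 [-0.904  0.    -0.427]] F [-0.589  0.654 -0.694] T [-0.203  0.061 -0.04 ] w 1.0002115915105865
shift [59.284  0.893  2.608] turn [ 0.001 -0.001 -0.   ] sgn 1 tcp [ 536.307 -341.247  249.965]
```

View pics/g1.png

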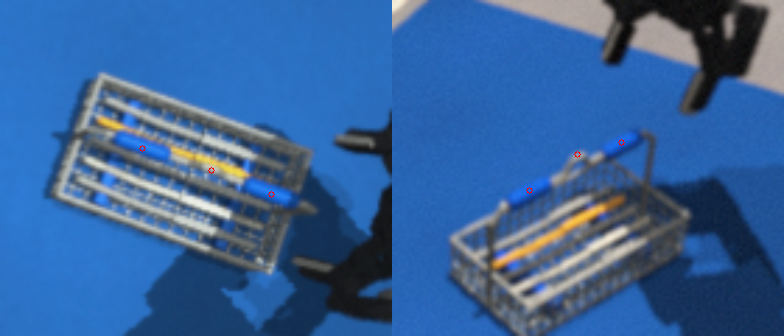

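The marks fall on both grips and the notch in both views, with the fingers (top, about (342,143) and (315,265)) straddling the bail line. I'll go down and grip.

Emit:
drive_tool --increments '[[[15,0,0,0,0,0,1],[30,0.5,1,0,0,0,1],[45,0.9,2,0,0,0,1],[59,0.9,2.6,0,0,0,1],[59,0.9,2.6,0,0,0,1],[59,0.9,2.6,0,0,0,0],[59,0.9,2.6,0,0,0,-0.5],[59,0.9,2.6,0,0,0,-1],[59,0.9,2.6,0,0,0,-1],[59,0.9,2.6,0,0,0,-1],[59,0.9,2.6,0,0,0,-1],[59,0.9,2.6,0,0,0,-1],[59,0.9,2.6,0,0,0,-1],[59,0.9,2.6,0,0,0,-1],[59,0.9,2.6,0,0,0,-1]]]' --force 120

```text
t: 4.88
position: [536.2, -342.2, 250.3]
tool_rot: [0.697, 0.477, -0.442, 0.303]
wrist_force: [-3.9, -0.9, 6.1]
gripper_width: 0.126
```

```bash
python3 - <<'E'
from mv import *
where();print(pinch_z)
o=observe();print(R.from_quat(o["tool_rot"]).inv().apply([0,0,1]))
E
```

```text
t 4.8833 q [-0.717  0.263  1.782  0.431  1.283 -0.51 ] grasp [ 560.029 -280.773  110.3  ] tool axes
 [[ 0.154  0.932 -0.327]
 [ 0.397 -0.361 -0.844]
 [-0.905  0.    -0.426]] F [-3.873 -0.93   6.131] T [-0.045  0.478  0.221] w 0.1258766633422403
154.70000000000002
[-0.905  0.    -0.426]
```

Emit:
drive_tool --increments '[[[-2,0,-1,0,0,0,-1],[-5,0,-2.3,0,0,0,-1],[-9,0,-4.2,0,0,0,-1],[-14,0,-6.6,0,0,0,-1],[-20,0,-9.4,0,0,0,-1],[-26,0,-12.2,0,0,0,-1],[-32,0,-15,0,0,0,-1],[-38,0,-18,0,0,0,-1],[-44,0,-21,0,0,0,-1],[-50,0,-23.5,0,0,0,-1],[-55,0,-26,0,0,0,-1],[-59,0,-28,0,0,0,-1],[-62,0,-29,0,0,0,-1],[-63,0,-29.7,0,0,0,-1],[-63,0,-29.7,0,0,0,-1],[-63,0,-29.7,0,0,0,-1],[-63,0,-29.7,0,0,0,-1],[-63,0,-29.7,0,0,0,-1]]]'

```text
t: 6.38
position: [536.1, -341.7, 318.5]
tool_rot: [0.697, 0.477, -0.442, 0.302]
wrist_force: [-0.2, 1.4, -6.5]
gripper_width: 0.124
```

```bash
python3 - <<'E'
from mv import *
where()
f=grab_frame("top");h=grab_frame("side")
a=cv2.resize(f["img"][130:250,290:430],None,fx=2.8,fy=2.8);b=cv2.resize(h["img"][70:190,240:380],None,fx=2.8,fy=2.8)
cv2.imwrite("pics/g2.png",np.hstack([a,b])[:,:,::-1])
E
```

```text
t 6.3833 q [-0.717  0.189  1.743  0.42   1.386 -0.462] grasp [ 559.825 -280.13   178.582] tool axes
 [[ 0.153  0.932 -0.327]
 [ 0.398 -0.362 -0.843]
 [-0.905 -0.001 -0.426]] F [-0.224  1.432 -6.547] T [-0.897  0.315  0.027] w 0.12409573858581228
```

View pics/g2.png

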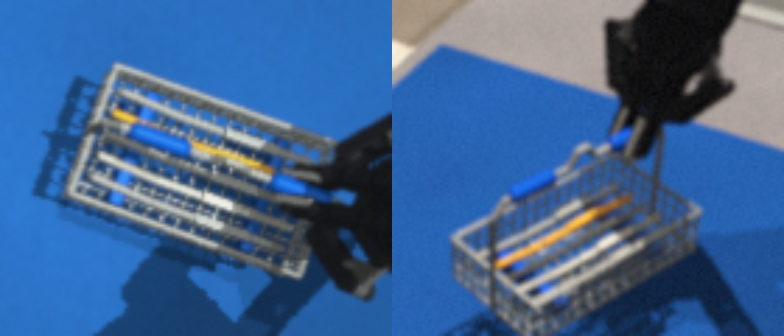

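```bash
cat > pose.py <<'E'
from mv import *
from scipy.optimize import least_squares
from scipy.spatial.transform import Rotation as R
def pose6(obs,x0):
    """obs: (frame,p_body,uv raw px); x=[xyz, yaw, tilt about body x, about body y]"""
    T=lambda x,p:np.array(x[:3])+R.from_euler("ZXY",x[3:]).apply(p)
    r=least_squares(lambda x:np.ravel([proj(f,T(x,p))-np.array(uv) for f,p,uv in obs]),x0,x_scale=[10,10,10,.1,.1,.1],loss="soft_l1")
    C=np.linalg.inv(r.jac.T@r.jac)
    print("pose",r.x,"sd@1px",np.sqrt(np.diag(C)));print("res",r.fun.reshape(-1,2).round(1).tolist())
    print("peak",T(r.x,[0,0,122]),"gripR",T(r.x,[0,-53,110]));return r.x
E
cat > b.py <<'E'
from pose import *
f=grab_frame("top");h=grab_frame("side")
t=lambda u,v:(290+u/2.8,130+v/2.8)
s=lambda u,v:(240+(u-392)/2.8,70+v/2.8)
obs=[(f,(55,95,45),t(117,68)),(f,(-55,95,45),t(70,197)),(f,(55,-95,45),t(335,142)),(f,(-55,-95,45),t(303,273)),(f,(0,53,110),t(161,140)),
(h,(0,53,110),s(532,187)),(h,(0,0,122),s(580,150)),(h,(0,93,110),s(497,205)),(h,(-55,95,45),s(545,297)),(h,(55,95,45),s(453,237)),(h,(-55,-95,45),s(703,210))]
pose6(obs,[579,-230,68,-.37,0,0])
E
python3 b.py
```

```text
pose [ 577.87  -229.901   60.3     -0.336    0.024    0.054] sd@1px [1.955 2.31  2.621 0.013 0.019 0.029]
res [[-1.7, -0.2], [0.5, 1.3], [2.1, 0.1], [0.0, 1.0], [1.5, 0.1], [0.3, -0.6], [0.4, -0.5], [-0.5, -0.2], [-2.0, 2.1], [-1.0, 1.2], [-1.2, 0.2]]
peak [ 583.116 -234.853  182.086] gripR [ 565.143 -284.392  168.825]
```

```bash
cat > c.py <<'E'
from fit import *
f,h=F["top"],F["side"]
a=cv2.resize(f["img"][155:225,95:155],None,fx=6,fy=6,interpolation=3)
b=cv2.resize(h["img"][170:250,150:210],None,fx=6,fy=6,interpolation=3)[:420+60]
a=cv2.copyMakeBorder(a,0,60,0,0,0)
cv2.imwrite("pics/hook.png",np.hstack([a,b])[:,:,::-1])
E
python3 c.py
```

```text
(no output)
```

View pics/hook.png

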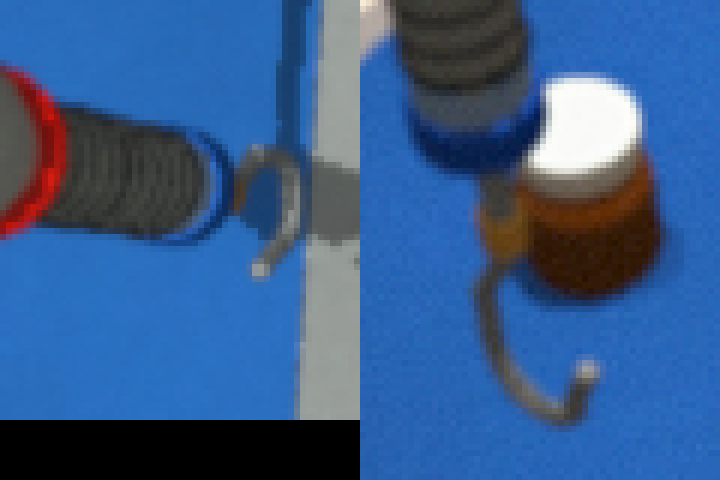

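Emit:
drive_tool --increments '[[[-9,0,-4.2,0,0,0,-1],[-18,0,-8.5,0,0,0,-1],[-27,0,-12.7,0,0,0,-1],[-36,0,-17,0,0,0,-1],[-45,0,-21.2,0,0,0,-1],[-54,0,-25.4,0,0,0,-1],[-63,0,-29.7,0,0,0,-1],[-72,0,-33.9,0,0,0,-1],[-81,0,-38.2,0,0,0,-1],[-90,0,-42.4,0,0,0,-1],[-99,0,-46.6,0,0,0,-1],[-105,0,-49.5,0,0,0,-1],[-110,0,-51.8,0,0,0,-1],[-110,0,-51.8,0,0,0,-1]]]'

```text
t: 7.75
position: [536.4, -341.9, 442.5]
tool_rot: [0.697, 0.477, -0.442, 0.304]
wrist_force: [0.9, 0.1, -6.0]
gripper_width: 0.124
```

```bash
cat > d.py <<'E'
from fit import *
f,h=F["top"],F["side"]
t=lambda u,v:np.array((95+u/6,155+v/6)); s=lambda u,v:np.array((150+(u-360)/6,170+v/6))
th=np.linspace(0,np.pi,60);arc=np.c_[14*np.cos(th),0*th,258-14*np.sin(th)]
ph=np.linspace(0,2*np.pi,90);rim=np.c_[16*np.cos(ph),16*np.sin(ph),0*ph+345]
B=[(170,65,10),(170,-65,10),(-80,-65,10),(-80,65,10)]
bt=np.array([(222,188),(302,191),(295,342),(218,338)])/1.5;bs=np.array([(174,440),(238,380),(374,468),(313,545)])/1.5
def res(x,base=1):
    c,q=np.cos(x[2]),np.sin(x[2]);W=lambda p:np.atleast_2d(p)@np.array([[c,q,0],[-q,c,0],[0,0,1]])+[x[0],x[1],x[3]]
    P=lambda fr,p:np.array([proj(fr,w) for w in W(p)])
    o=[P(f,(-20,0,275))[0]-t(260,269),P(h,(-20,0,275))[0]-s(588,370)]
    a=P(f,arc);o.append([a[:,0].max()-t(292,0)[0],0]); a=P(h,arc);o.append([0,a[:,1].max()-s(0,414)[1]])
    o.append([P(f,rim)[:,0].max()-t(238,0)[0],0]);
    r=P(h,rim);o.append([r[:,0].max()-s(545,0)[0],r[:,0].min()-s(410,0)[0]]);o.append([r[:,1].max()-s(0,172)[1],0])
    r=P(f,rim);o.append([0,(r[:,1].max()+r[:,1].min())/2-t(0,188)[1]])
    if base:
        o+=list(.5*(P(f,B)-bt))+list(.5*(P(h,B)-bs))
    return np.ravel(o)
for base in(0,1):
    r=least_squares(res,[584,211,-.06,0],kwargs=dict(base=base),x_scale=[5,5,.1,5],loss="soft_l1");C=np.linalg.inv(r.jac.T@r.jac)
    print(r.x,np.sqrt(np.diag(C)));print(r.fun[:16].reshape(-1,2).round(1).tolist())
E
python3 d.py
python3 -c "
from mv import *
where()"
```

```text
[585.92 211.36  -0.04  -1.55] [1.01 0.98 0.09 1.76]
[[-0.1, 0.4], [-1.0, -1.4], [0.1, 0.0], [0.0, -0.1], [0.4, 0.0], [0.4, -0.5], [1.0, 0.0], [0.0, 0.4]]
[585.82 211.14  -0.06  -1.92] [0.94 0.77 0.01 1.7 ]
[[-0.1, 0.5], [-1.0, -1.1], [0.3, 0.0], [0.0, 0.1], [0.6, 0.0], [0.6, -0.3], [1.1, 0.0], [0.0, 0.4]]
t 7.75 q [-0.717  0.099  1.63   0.413  1.569 -0.381] grasp [ 560.476 -280.588  302.488] tool axes
 [[ 0.156  0.932 -0.326]
 [ 0.396 -0.362 -0.844]
 [-0.905  0.002 -0.426]] F [ 0.938  0.112 -5.998] T [-0.842  0.257  0.017] w 0.12422618979144044
```

```bash
cat > tgt.py <<'E'
from mv import *
SEAT=np.array([585.8,211.1,250.]);SY=-.06
sx=np.array([np.cos(SY),np.sin(SY),0]);sy=np.array([-np.sin(SY),np.cos(SY),0])
def peak_at(dx,dz,off=54,dy=0):  # grasp for nominal peak rel. to seat
    return SEAT+dx*sx+dy*sy+[0,0,dz]-off*sy-[0,0,12]
E
python3 - <<'E'
from tgt import *
g=peak_at(-100,58);print(g);inc(g,SY,.44,1)
E
```

```text
[482.742 163.194 296.   ]
shift [ 170.942 -212.519 -349.214] turn [-0.279  0.001 -0.134] sgn 1 tcp [478.791  97.419 435.965]
```

Emit:
drive_tool --increments '[[[1.7,-2.1,-3.5,-0.003,0,-0.001,-1],[6.8,-8.5,-14,-0.011,0,-0.005,-1],[15.4,-19.1,-31.4,-0.025,0,-0.012,-1],[25.6,-31.9,-52.4,-0.042,0,-0.02,-1],[37.6,-46.7,-76.8,-0.061,0,-0.029,-1],[49.6,-61.6,-101.3,-0.081,0,-0.039,-1],[61.5,-76.5,-125.7,-0.1,0,-0.048,-1],[73.5,-91.4,-150.2,-0.12,0,-0.058,-1],[85.5,-106.2,-174.6,-0.14,0,-0.067,-1],[97.4,-121.1,-199,-0.159,0,-0.076,-1],[109.4,-136,-223.5,-0.179,0,-0.086,-1],[121.4,-150.9,-248,-0.198,0,-0.095,-1],[133.3,-165.7,-272.4,-0.218,0,-0.105,-1],[145.3,-180.6,-296.8,-0.237,0,-0.114,-1],[155.6,-193.4,-317.8,-0.254,0,-0.122,-1],[164.1,-204,-335.2,-0.268,0,-0.129,-1],[169.2,-210.4,-345.7,-0.276,0.001,-0.133,-1],[170.9,-212.5,-349.2,-0.279,0.001,-0.134,-1],[170.9,-212.5,-349.2,-0.279,0.001,-0.134,-1],[170.9,-212.5,-349.2,-0.279,0.001,-0.134,-1]]]'

```text
t: 9.42
position: [478.2, 97.5, 434.2]
tool_rot: [0.614, 0.58, -0.391, 0.366]
wrist_force: [0.1, -0.1, -5.6]
gripper_width: 0.126
```

```bash
python3 - <<'E'
from tgt import *
import pickle
where()
f=grab_frame("top");h=grab_frame("side");pickle.dump((f,h),open("f1.pkl","wb"))
for fr in(f,h): print(proj(fr,peak_at(-100,58)+54*sy+[0,0,12]),proj(fr,SEAT))
a=cv2.resize(f["img"][140:290,60:230],None,fx=2.35,fy=2.35,interpolation=3)
b=cv2.resize(h["img"][120:320,130:340],None,fx=1.9,fy=1.9,interpolation=3)
H=380;pad=lambda i:cv2.copyMakeBorder(i,0,H-i.shape[0],0,0,0)
cv2.imwrite("pics/p1.png",np.hstack([pad(a),pad(b)])[:,:,::-1]);print(a.shape,b.shape)
E
```

```text
t 9.4167 q [ 0.001 -0.279  1.996  0.446  1.415 -0.007] grasp [481.676 163.398 294.336] tool axes
 [[ 0.023  0.998 -0.055]
 [ 0.426 -0.06  -0.903]
 [-0.904 -0.003 -0.427]] F [ 0.064 -0.058 -5.598] T [-1.018  0.028  0.023] w 0.12583260117086684
[129.585 247.443] [142.691 189.738]
[228.935 239.882] [179.153 234.482]
(352, 400, 3) (380, 399, 3)
```

View pics/p1.png

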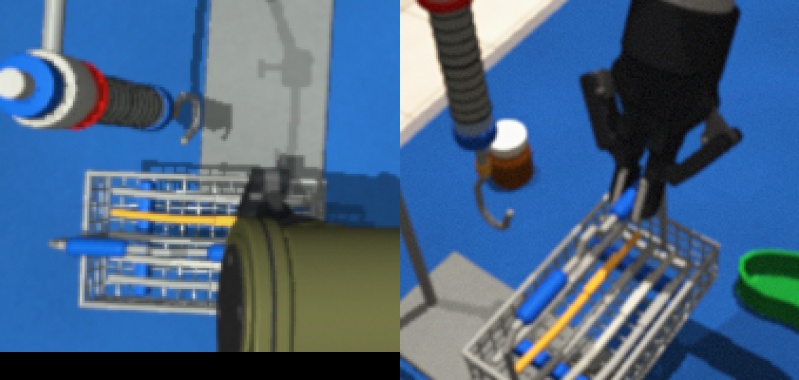

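```bash
cat > e.py <<'E'
from pose import *
import pickle
f,h=pickle.load(open("f1.pkl","rb"))
t=lambda u,v:(60+u/2.35,140+v/2.35)
s=lambda u,v:(130+(u-400)/1.9,120+v/1.9)
obs=[(f,(55,95,45),t(87,173)),(f,(-55,95,45),t(81,306)),(f,(0,53,110),t(99,247)),(f,(0,93,110),t(54,243)),
(h,(0,53,110),s(540,295)),(h,(0,-53,110),s(622,206)),(h,(-55,-95,45),s(718,240)),(h,(55,95,45),s(468,350))]
x=pose6(obs,[482,217,184,-.06,0,0])
E
python3 e.py
```

```text
pose [484.334 214.775 179.644  -0.043  -0.024   0.036] sd@1px [1.923 1.182 1.925 0.011 0.016 0.024]
res [[0.5, -0.6], [0.2, 0.7], [1.0, -1.0], [-2.0, 0.1], [0.2, 0.4], [3.2, -5.9], [0.0, 0.1], [-4.3, 1.4]]
peak [488.848 217.566 301.528] gripR [486.14  164.356 290.836]
```

```bash
python3 - <<'E'
from tgt import *
inc(peak_at(-45,48),SY,.44,1)
E
```

```text
shift [ 7.963 55.182  3.038] turn [-0.002 -0.001  0.002] sgn 1 tcp [533.692  94.121 425.965]
```

Emit:
drive_tool --increments '[[[0.5,4,0.2,0,0,0,-1],[1.5,10,0.6,0,0,0,-1],[2.5,17,1,0,0,0,-1],[3.5,24,1.3,0,0,0,-1],[4.5,31,1.7,0,0,0,-1],[5.5,38,2.1,0,0,0,-1],[6.5,45,2.5,0,0,0,-1],[7.5,51,2.8,-0.001,0,0.001,-1],[8,54,3,-0.002,-0.001,0.002,-1],[8,55.2,3,-0.002,-0.001,0.002,-1],[8,55.2,3,-0.002,-0.001,0.002,-1],[8,55.2,3,-0.002,-0.001,0.002,-1]]]'

```text
t: 10.52
position: [533.7, 94.9, 426.3]
tool_rot: [0.615, 0.579, -0.39, 0.367]
wrist_force: [-0.8, -0.3, -5.5]
gripper_width: 0.13
```

```bash
cat > look.py <<'E'
import sys,pickle
from tgt import *
n=sys.argv[1];where()
f=grab_frame("top");h=grab_frame("side");pickle.dump((f,h),open(n+".pkl","wb"))
a=cv2.resize(f["img"][150:250,80:180],None,fx=4,fy=4,interpolation=3)
b=cv2.resize(h["img"][170:270,140:240],None,fx=4,fy=4,interpolation=3)
cv2.imwrite("pics/%s.png"%n,np.hstack([a,b])[:,:,::-1])
E
python3 look.py p2
```

```text
t 10.5167 q [-0.004 -0.143  1.895  0.448  1.383 -0.029] grasp [537.616 160.819 286.379] tool axes
 [[ 0.026  0.998 -0.053]
 [ 0.426 -0.059 -0.903]
 [-0.904  0.    -0.427]] F [-0.786 -0.288 -5.47 ] T [-1.004  0.027 -0.019] w 0.12968683299791559
```

View pics/p2.png

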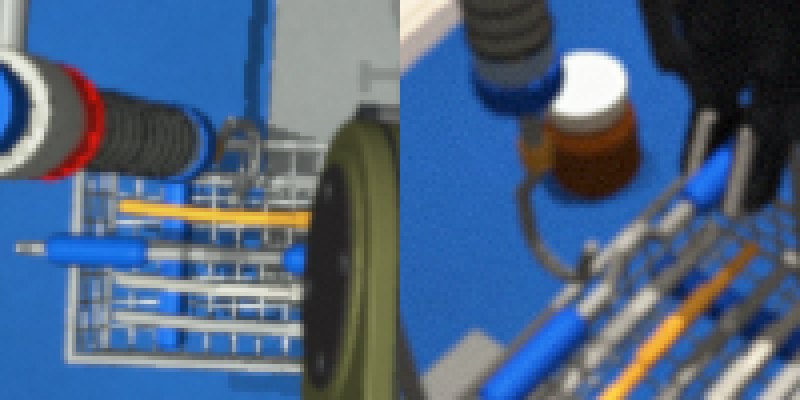

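```bash
python3 - <<'E'
from tgt import *
import pickle
f,h=pickle.load(open("p2.pkl","rb"))
g=np.array([537.6,160.8,286.4]);by=sy
for nm,p in(("gl",g+107*by),("peak",g+54*by+[0,0,12]),("glin",g+83*by),("grin",g+25*by),("bailend",g+147*by)):
    print(nm,(proj(f,p)-[80,150])*4,(proj(h,p)-[140,170])*4+[400,0])
inc(peak_at(-24,46),SY,.44,1)
E
```

```text
gl [ 99.247 253.366] [533.389 350.681]
peak [209.909 258.511] [631.338 228.496]
glin [153.231 255.548] [580.651 304.011]
grin [284.708 260.808] [686.42  199.582]
bailend [  9.885 249.728] [449.6   433.428]
shift [ 1.841 21.198  1.768] turn [ 0.001 -0.001 -0.   ] sgn 1 tcp [554.654  92.862 423.965]
```

```bash
python3 - <<'E'
from tgt import *
for a in((-26,47),(-18,41),(-10,34),(-6,24),(-4,15),(-3,8)): inc(peak_at(*a),SY,.44,1)
E
```

```text
shift [ 0.936 19.199  1.34 ] turn [ 0.001 -0.001 -0.   ] sgn 1 tcp [552.658  92.982 424.965]
shift [ 6.365 27.195  3.906] turn [ 0.001 -0.001 -0.   ] sgn 1 tcp [560.643  92.502 418.965]
shift [12.699 35.191  6.899] turn [ 0.001 -0.001 -0.   ] sgn 1 tcp [568.629  92.023 411.965]
shift [21.745 39.184 11.169] turn [ 0.001 -0.001 -0.   ] sgn 1 tcp [572.622  91.783 401.965]
shift [29.885 41.179 15.009] turn [ 0.001 -0.001 -0.   ] sgn 1 tcp [574.618  91.663 392.965]
shift [36.217 42.174 17.996] turn [ 0.001 -0.001 -0.   ] sgn 1 tcp [575.616  91.603 385.965]
```

Emit:
drive_tool --increments '[[[0.1,3,0.2,0,0,0,-1],[0.3,7,0.5,0,0,0,-1],[0.6,11,0.8,0,0,0,-1],[0.8,15,1.1,0,0,0,-1],[0.9,19.2,1.3,0,0,0,-1],[2.7,21.8,2.2,0,0,0,-1],[4.5,24.5,3,0,0,0,-1],[6.4,27.2,3.9,0,0,0,-1],[8.5,29.8,4.9,0,0,0,-1],[10.6,32.5,5.9,0,0,0,-1],[12.7,35.2,6.9,0,0,0,-1],[12.7,35.2,6.9,0,0,0,-1],[12.7,35.2,6.9,0,0,0,-1],[12.7,35.2,6.9,0,0,0,-1]]]'

```text
t: 11.78
position: [568.8, 92.0, 411.9]
tool_rot: [0.615, 0.579, -0.39, 0.367]
wrist_force: [0.2, 0.6, -5.6]
gripper_width: 0.125
```

```bash
python3 look.py p3
```

```text
t 11.7833 q [-0.009 -0.054  1.838  0.451  1.357 -0.047] grasp [572.83  157.854 271.961] tool axes
 [[ 0.026  0.998 -0.054]
 [ 0.426 -0.059 -0.903]
 [-0.904  0.    -0.427]] F [ 0.157  0.609 -5.556] T [-0.882  0.073  0.007] w 0.12476652352874645
```

View pics/p3.png

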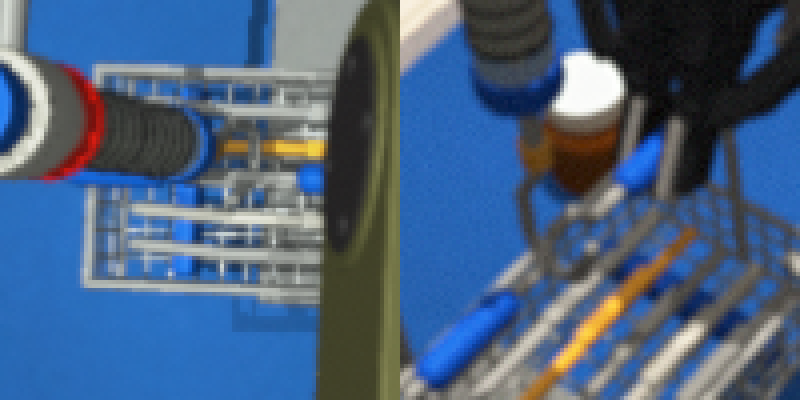

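```bash
python3 - <<'E'
from tgt import *
for a in((-6,24),(-4,15),(-3,6),(-3,0),(-3,-10)): inc(peak_at(*a),SY,.44,1)
E
```

```text
shift [9.178 3.815 4.294] turn [ 0.001 -0.001 -0.001] sgn 1 tcp [572.622  91.783 401.965]
shift [17.319  5.807  8.135] turn [ 0.001 -0.001 -0.001] sgn 1 tcp [574.618  91.663 392.965]
shift [25.46   6.8   11.976] turn [ 0.001 -0.001 -0.001] sgn 1 tcp [575.616  91.603 383.965]
shift [30.887  6.794 14.535] turn [ 0.001 -0.001 -0.001] sgn 1 tcp [575.616  91.603 377.965]
shift [39.931  6.786 18.801] turn [ 0.001 -0.001 -0.001] sgn 1 tcp [575.616  91.603 367.965]
```

Emit:
drive_tool --increments '[[[1.8,0.8,0.9,0,0,0,-1],[3.6,1.5,1.7,0,0,0,-1],[5.4,2.3,2.6,0,0,0,-1],[7.2,3,3.4,0,0,0,-1],[9.2,3.8,4.3,0,0,0,-1],[11.2,4.3,5.3,0,0,0,-1],[13.2,4.8,6.2,0,0,0,-1],[15.2,5.3,7.1,0,0,0,-1],[17.3,5.8,8.1,0,0,0,-1],[19,6.1,9,0,0,0,-1],[20.7,6.3,9.8,0,0,0,-1],[22.3,6.5,10.5,0,0,0,-1],[23.9,6.7,11.2,0,0,0,-1],[25.5,6.8,12,0,0,0,-1],[25.5,6.8,12,0,0,0,-1],[25.5,6.8,12,0,0,0,-1]]]'

```text
t: 13.22
position: [575.6, 91.6, 383.5]
tool_rot: [0.615, 0.579, -0.39, 0.367]
wrist_force: [0.1, -0.4, -5.9]
gripper_width: 0.125
```

```bash
python3 look.py p4; python3 - <<'E'
from tgt import *
inc(peak_at(-3,-12),SY,.44,1)
E
```

```text
t 13.2167 q [-0.01  -0.019  1.852  0.456  1.313 -0.069] grasp [579.579 157.429 243.582] tool axes
 [[ 0.026  0.998 -0.054]
 [ 0.426 -0.059 -0.903]
 [-0.904  0.    -0.427]] F [ 0.123 -0.443 -5.861] T [-0.943  0.063 -0.021] w 0.12496326753626115
shift [16.148 -0.089  7.59 ] turn [ 0.001 -0.001 -0.001] sgn 1 tcp [575.616  91.603 365.965]
```

Emit:
drive_tool --increments '[[[1,0,0.5,0,0,0,-1],[2,0,1,0,0,0,-1],[3,0,1.4,0,0,0,-1],[4,0,1.9,0,0,0,-1],[5,0,2.4,0,0,0,-1],[6,0,2.8,0,0,0,-1],[7,0,3.3,0,0,0,-1],[8,0,3.8,0,0,0,-1],[9,0,4.2,0,0,0,-1],[10,0,4.7,0,0,0,-1],[11,0,5.2,0,0,0,-1],[12,0,5.6,0,0,0,-1],[13,0,6.1,0,0,0,-1],[14,0,6.6,0,0,0,-1],[15,0,7.1,0,0,0,-1],[16,0,7.5,0,0,0,-1],[16,0,7.5,0,0,0,-1],[16,0,7.5,0,0,0,-1]]]'

```text
t: 14.82
position: [575.7, 91.6, 366.0]
tool_rot: [0.615, 0.579, -0.39, 0.367]
wrist_force: [-0.7, -0.2, -5.1]
gripper_width: 0.127
```

```bash
python3 - <<'E'
from tgt import *
where();print(-np.mean([ (grab_frame("top"),observe()["wrist_force"][2])[1] for _ in range(6)]))
inc(peak_at(-3,-32),SY,.44,1)
E
```

```text
t 14.8167 q [-0.01  -0.005  1.868  0.46   1.285 -0.083] grasp [579.698 157.467 226.05 ] tool axes
 [[ 0.026  0.998 -0.054]
 [ 0.426 -0.059 -0.903]
 [-0.904  0.001 -0.427]] F [-0.726 -0.206 -5.11 ] T [-0.82   0.095  0.027] w 0.12659292334785113
4.854123776295882
shift [18.183 -0.078  8.576] turn [ 0.001 -0.001 -0.   ] sgn 1 tcp [575.616  91.603 345.965]
```

Emit:
drive_tool --increments '[[[1,0,0.5,0,0,0,-1],[2,0,1,0,0,0,-1],[3,0,1.4,0,0,0,-1],[4,0,1.9,0,0,0,-1],[5,0,2.4,0,0,0,-1],[6,0,2.8,0,0,0,-1],[7,0,3.3,0,0,0,-1],[8,0,3.8,0,0,0,-1],[9,0,4.2,0,0,0,-1],[10,0,4.7,0,0,0,-1],[11,0,5.2,0,0,0,-1],[12,0,5.6,0,0,0,-1],[13,0,6.1,0,0,0,-1],[14,0,6.6,0,0,0,-1],[15,0,7.1,0,0,0,-1],[16,0,7.5,0,0,0,-1],[17,0,8,0,0,0,-1],[18,0,8.5,0,0,0,-1],[18,0,8.5,0,0,0,-1],[18,0,8.5,0,0,0,-1]]]'

```text
t: 16.78
position: [575.7, 91.6, 346.1]
tool_rot: [0.615, 0.579, -0.39, 0.367]
wrist_force: [0.9, 1.1, -2.7]
gripper_width: 0.125
```

```bash
cat > fz.py <<'E'
from tgt import *
import pickle
def zred(fr,p0):
    # red collar height along the tube axis, by its red pixel centroid (side view)
    im=fr["img"].astype(int);m=(im[...,0]>130)&(im[...,1]<70)&(im[...,2]<70)
    ys,xs=np.nonzero(m);return xs.mean(),ys.mean(),len(xs)
if __name__=="__main__":
    where();W=[]
    for _ in range(6): h=grab_frame("side");o=observe();W.append(np.r_[o["wrist_force"],o["torque"],o["t"]])
    print("F,T mean",np.mean(W,0)[:6])
    print("red now",zred(h,0),"red empty",zred(pickle.load(open("f0.pkl","rb"))["side"],0))
    h0=pickle.load(open("f0.pkl","rb"))["side"]
    a=np.array(zred(h0,0)[:2]);b=np.array(zred(h,0)[:2])
    zz=np.arange(400,540,.5);pr=np.array([proj(h,[SEAT[0],SEAT[1],z]) for z in zz])
    za=zz[np.abs(pr[:,1]-a[1]).argmin()];zb=zz[np.abs(pr[:,1]-b[1]).argmin()];print("pointer draw",za-zb,za)
E
python3 fz.py;python3 - <<'E'
from tgt import *
inc(peak_at(-3,-48),SY,.44,1)
E
```

```text
t 16.7833 q [-0.01   0.012  1.885  0.465  1.254 -0.1  ] grasp [579.725 157.495 206.183] tool axes
 [[ 0.026  0.998 -0.054]
 [ 0.426 -0.059 -0.903]
 [-0.904  0.001 -0.427]] F [ 0.886  1.128 -2.665] T [-0.475 -0.018  0.024] w 0.12466386828650858
F,T mean [ 0.504  0.639 -2.54  -0.526 -0.031 -0.047]
red now (np.float64(164.47058823529412), np.float64(138.91176470588235), 68) red empty (np.float64(163.7826086956522), np.float64(114.52173913043478), 23)
pointer draw 36.0 470.0
shift [14.68  -0.093  6.96 ] turn [ 0.001 -0.001 -0.   ] sgn 1 tcp [575.616  91.603 329.965]
```

Emit:
drive_tool --increments '[[[1,0,0.5,0,0,0,-1],[2,0,1,0,0,0,-1],[3,0,1.4,0,0,0,-1],[4,0,1.9,0,0,0,-1],[5,0,2.4,0,0,0,-1],[6,0,2.8,0,0,0,-1],[7,0,3.3,0,0,0,-1],[8,0,3.8,0,0,0,-1],[9,0,4.2,0,0,0,-1],[10,0,4.7,0,0,0,-1],[11,0,5.2,0,0,0,-1],[12,0,5.6,0,0,0,-1],[13,0,6.1,0,0,0,-1],[13,0,6.1,0,0,0,-1],[13,0,6.1,0,0,0,-1]]]'

```text
t: 18.33
position: [575.7, 91.6, 331.7]
tool_rot: [0.615, 0.579, -0.39, 0.367]
wrist_force: [0.7, 0.9, -1.4]
gripper_width: 0.123
```

```bash
python3 fz.py
```

```text
t 18.3333 q [-0.01   0.026  1.897  0.469  1.232 -0.112] grasp [579.721 157.493 191.794] tool axes
 [[ 0.026  0.998 -0.054]
 [ 0.426 -0.06  -0.903]
 [-0.904  0.001 -0.427]] F [ 0.7    0.941 -1.367] T [-0.304 -0.072 -0.016] w 0.12285927168791917
F,T mean [ 0.399  0.704 -1.478 -0.303 -0.012 -0.049]
red now (np.float64(166.09756097560975), np.float64(148.3048780487805), 82) red empty (np.float64(163.7826086956522), np.float64(114.52173913043478), 23)
pointer draw 51.0 470.0
```

Emit:
drive_tool --increments '[[[1,0,0.5,0,0,0,-1],[2,0,1,0,0,0,-1],[3,0,1.4,0,0,0,-1],[4,0,1.9,0,0,0,-1],[5,0,2.4,0,0,0,-1],[6,0,2.8,0,0,0,-1],[7,0,3.3,0,0,0,-1],[8,0,3.8,0,0,0,-1],[9,0,4.2,0,0,0,-1],[10,0,4.7,0,0,0,-1],[11,0,5.2,0,0,0,-1],[12,0,5.6,0,0,0,-1],[12,0,5.6,0,0,0,-1],[12,0,5.6,0,0,0,-1],[12,0,5.6,0,0,0,-1]]]'

```text
t: 19.88
position: [575.7, 91.7, 318.6]
tool_rot: [0.615, 0.579, -0.39, 0.367]
wrist_force: [-0.2, 0.6, 0.1]
gripper_width: 0.126
```

```bash
sed -i 's/range(6)/range(12)/' fz.py; python3 fz.py; python3 look.py p5
```

```text
t 19.8833 q [-0.009  0.039  1.907  0.472  1.211 -0.123] grasp [579.729 157.522 178.629] tool axes
 [[ 0.026  0.998 -0.053]
 [ 0.426 -0.059 -0.903]
 [-0.904  0.001 -0.427]] F [-0.238  0.574  0.147] T [-0.162  0.008 -0.058] w 0.12561478041353732
F,T mean [ 0.534  0.592 -0.315 -0.143 -0.057 -0.058]
red now (np.float64(166.8019801980198), np.float64(156.65346534653466), 101) red empty (np.float64(163.7826086956522), np.float64(114.52173913043478), 23)
pointer draw 64.5 470.0
t 20.4833 q [-0.009  0.039  1.907  0.472  1.211 -0.123] grasp [579.7   157.525 178.567] tool axes
 [[ 0.026  0.998 -0.054]
 [ 0.426 -0.059 -0.903]
 [-0.904  0.001 -0.427]] F [0.548 0.894 0.071] T [-0.17  -0.088 -0.143] w 0.12377290681407804
```

View pics/p5.png

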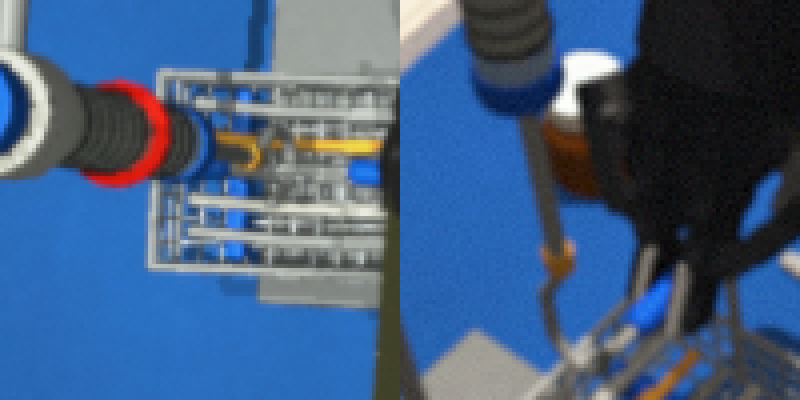

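Emit:
drive_tool --increments '[[[0,0,0,0,0,0,-1],[0,0,0,0,0,0,-1],[0,0,0,0,0,0,-1],[0,0,0,0,0,0,-0.8],[0,0,0,0,0,0,-0.76],[0,0,0,0,0,0,-0.73],[0,0,0,0,0,0,-0.7],[0,0,0,0,0,0,-0.67],[0,0,0,0,0,0,-0.64],[0,0,0,0,0,0,-0.6],[0,0,0,0,0,0,-0.5],[0,0,0,0,0,0,-0.4],[0,0,0,0,0,0,-0.3],[0,0,0,0,0,0,-0.2],[0,0,0,0,0,0,-0.1],[0,0,0,0,0,0,0],[0,0,0,0,0,0,0.1],[0,0,0,0,0,0,0.1]]]' --force 20

```text
t: 22.08
position: [575.7, 91.7, 318.5]
tool_rot: [0.615, 0.579, -0.39, 0.367]
wrist_force: [-0.4, -0.1, 0.5]
gripper_width: 0.553
```

```bash
python3 fz.py; python3 look.py p6
```

```text
t 22.0833 q [-0.009  0.039  1.907  0.472  1.211 -0.123] grasp [579.687 157.522 178.56 ] tool axes
 [[ 0.026  0.998 -0.054]
 [ 0.426 -0.059 -0.903]
 [-0.904  0.001 -0.426]] F [-0.402 -0.101  0.468] T [-0.226 -0.009 -0.001] w 0.5529575544504925
F,T mean [-0.414  0.259 -0.178 -0.207  0.011 -0.003]
red now (np.float64(166.88235294117646), np.float64(158.4), 85) red empty (np.float64(163.7826086956522), np.float64(114.52173913043478), 23)
pointer draw 67.5 470.0
t 22.6833 q [-0.009  0.039  1.907  0.472  1.211 -0.123] grasp [579.69  157.531 178.555] tool axes
 [[ 0.026  0.998 -0.054]
 [ 0.426 -0.059 -0.903]
 [-0.904  0.001 -0.427]] F [-0.323  0.775  0.436] T [-0.247  0.031  0.01 ] w 0.553668493238753
```

View pics/p6.png

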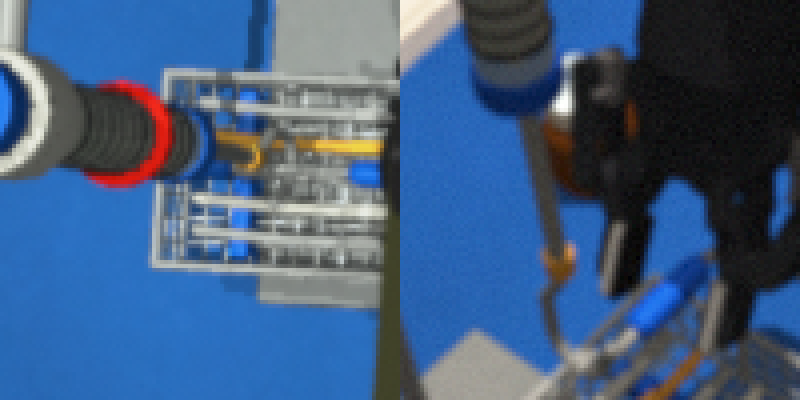

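Released: the basket hangs and the pointer hardly changed. Backing off along the tool axis.

Emit:
drive_tool --increments '[[[-3,0,0,0,0,0,0.1],[-8,0,0,0,0,0,0.1],[-14,0,0,0,0,0,0.1],[-20,0,0,0,0,0,0.1],[-27,0,0,0,0,0,0.1],[-35,0,0,0,0,0,0.1],[-45,0,0,0,0,0,0.1],[-57,0,0,0,0,0,0.1],[-70,0,0,0,0,0,0.1],[-85,0,0,0,0,0,0.1],[-100,0,0,0,0,0,0.1],[-115,0,0,0,0,0,0.1],[-130,0,0,0,0,0,0.1],[-140,0,0,0,0,0,0.1],[-145,0,0,0,0,0,0.1],[-145,0,0,0,0,0,0.1]]]'

```text
t: 24.12
position: [572.1, 29.4, 451.6]
tool_rot: [0.616, 0.578, -0.389, 0.368]
wrist_force: [0.2, -0.2, 0.3]
gripper_width: 0.549
```

```bash
python3 fz.py | tail -2; python3 - <<'E'
from h import *
f=grab_frame("top");h=grab_frame("side")
a=cv2.resize(f["img"][130:280,60:230],None,fx=2.35,fy=2.35,interpolation=3)
b=cv2.resize(h["img"][100:320,110:320],None,fx=1.9,fy=1.9,interpolation=3)
pad=lambda i:cv2.copyMakeBorder(i,0,420-i.shape[0],0,0,0)
cv2.imwrite("pics/p7.png",np.hstack([pad(a),pad(b)])[:,:,::-1])
d=[]
p=h["img"].astype(int)
for _ in range(5):
    q=grab_frame("side")["img"].astype(int);d.append(np.abs(q-p)[100:384,110:300].mean())
print(d)
E
```

```text
red now (np.float64(166.67857142857142), np.float64(158.32142857142858), 84) red empty (np.float64(163.7826086956522), np.float64(114.52173913043478), 23)
pointer draw 67.0 470.0
[np.float64(2.352637756362738), np.float64(2.364967877440079), np.float64(2.363349394613294), np.float64(2.3866382505559676), np.float64(2.3713553249320483)]
```

View pics/p7.png

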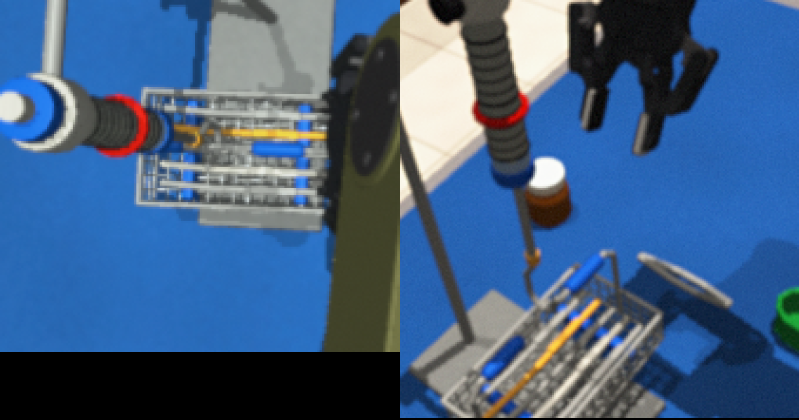

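The basket hangs level in the hook (notch near (540,300) in the side view), the arm is clear, and the frame differences show only image noise. I'll let it settle and hand in.

Emit:
drive_tool --increments '[[[-5,0,0,0,0,0,0.1],[-5,0,0,0,0,0,0.1],[-5,0,0,0,0,0,0.1],[-5,0,0,0,0,0,0.1],[-5,0,0,0,0,0,0.1],[-5,0,0,0,0,0,0.1],[-5,0,0,0,0,0,0.1],[-5,0,0,0,0,0,0.1],[-5,0,0,0,0,0,0.1],[-5,0,0,0,0,0,0.1],[-5,0,0,0,0,0,0.1],[-5,0,0,0,0,0,0.1],[-5,0,0,0,0,0,0.1],[-5,0,0,0,0,0,0.1],[-5,0,0,0,0,0,0.1],[-5,0,0,0,0,0,0.1],[-5,0,0,0,0,0,0.1],[-5,0,0,0,0,0,0.1],[-5,0,0,0,0,0,0.1],[-5,0,0,0,0,0,0.1]]]'

```text
t: 26.73
position: [571.8, 27.8, 454.2]
tool_rot: [0.615, 0.579, -0.39, 0.367]
wrist_force: [0.2, 0.1, 0.2]
gripper_width: 0.551
```

```bash
python3 fz.py | tail -1; python3 -c "
from station import *
print(hand_in())"
```

```text
pointer draw 67.5 470.0
the job is handed in; nothing more can be done
None
```

The basket is hanging from the spring balance and the job is handed in; `hand_in` gives no verdict, so I don't know how it was judged. I gripped the right-hand blue grip with the tool leaning outward, lifted, and hooked the notch over the tip. I then lowered it at about 15 mm/s while still holding it, and let go at a wrist force of about -0.3 N, which is within the sensor's bias.

**Last checks:**
- **Release:** the pointer went down about 2–3 mm when I let go (64.5 to 67.5 mm by camera), then stayed at 67.0–67.5 mm.
- **Stillness and clearance:** frame-to-frame differences after release showed only image noise. In the last picture the basket looks level and hangs free of everything. The arm was then well clear, and the wrist force was close to zero.
- **Bystanders:** the jar and forceps look undisturbed in the last picture, and the part of the dish that shows does too. I did not re-measure their positions.

**Where readings disagreed:** the pointer reading from the red collar (67 mm) is higher than the arm's own position suggests (about 59 mm). I think the collar was partly hidden at the empty position, which throws off the zero. The basket weighs roughly 0.6 kg, so the pointer is well short of the last graduation either way. The camera also put the basket 5–10 mm lower than the arm did, and I went by the arm.

I did not measure tilt or pointer speed directly at the end; "level" and "no jump" rest on the pictures and the slow lowering.

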